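# Lay a standing lamp carton down on its side against a stop

### The job

The slim card box, with a fragile lamp inside, stands on end on the lay-down bed, beside the bed's metal end stop. Without gripping or lifting it, tip it over with the fingers, away from the stop, and let it down gently onto its side along the bed, supporting it all the way down so that it never drops. Then push it gently along the bed until its foot end rests against the stop and leave it lying there; leave everything else on the bench where it stands.

Things in the scene. Friction and masses are not known exactly. Their poses are not given: they have to be found in the camera images.
- box: The closed card box to lay down: 190 mm long, 60 mm wide, 58 mm thick, about 0.15 kg. It stands on one end on the bed, 3 to 9 mm from the stop, and is loose. Its z runs across its thickness: at first level, pointing to the stop; straight up when it lies as wanted. (Its x and y are 3 degrees off its sides: go by the points below.) Origin: centre of the 60 x 190 mm face that comes to lie on the bed.
- box_centre (a point): Middle of the box.
- box_foot (a point): Centre of the end face (60 x 58 mm; the 58 mm along the bed's x) on which the box stands at first.
- box_head (a point): Centre of the other end face, on top at first; 190 mm from the foot.
- bed: The lay-down bed, fixed to the bench: a grey block, 210 mm along its x, 88 mm along its y, with a dark flat bed on top, 45 mm above the bench. Origin: centre of its underside, on the bench. Cheeks along both sides stand 10 mm above the bed, 68 mm apart inside. Its +x points roughly to the robot's left, turned by up to 0.35 rad either way; the box is to be tipped towards +x.
- bed_stop (a point): Where the middle of the bed's top meets the face of the aluminium stop, at the bed's x = -85 mm, 45 mm above the bench. The stop is 20 mm thick, 88 mm wide and rises to 80 mm above the bench. A box that is home has the centre of its foot end 29 mm straight above this point.
- bed_open_end (a point): Middle of the bed's edge at its open end, at the bed's x = +105 mm, 45 mm above the bench; no wall here, only the bench below. The head of the lying box ends flush with this edge when it is home against the stop, and sticks out by up to 70 mm when it has just been tipped over the far edge of its foot.
- lamp: Bystander: glass lamp with a black, red-ringed socket, 37 mm in diameter, 164 mm tall, standing behind the bed. Origin: centre of its underside.
- tube_a: Bystander: clear capped tube with a blue cap, 34 mm in diameter, 114 mm tall, standing behind the bed. Origin: centre of its underside.
- tube_b: Bystander: clear capped tube with an orange cap, 34 mm in diameter, 114 mm tall, standing behind the bed. Origin: centre of its underside.
- other_box: Bystander: another closed card box, 62 x 190 x 60 mm, lying flat behind the bed to the right. Origin: centre of its underside.
- reagent: Bystander: brown bottle with a blue cap, 66 mm in diameter, 165 mm tall, far right. Origin: centre of its underside.
- tin: Bystander: low round white tin, 53 mm in diameter, 30 mm tall, to the right. Origin: centre of its underside.
There are look-alikes about, which are no part of the job. There is more than one size of the box; the job needs the largest.

How it is judged:
By the outcome, as a careful person would: the job done as asked, in the order asked, and still so for the second after the job is handed in, with the robot touching nothing.
It also fails if it takes over 64 s, if anything falls off the work surface, if the arm or the gripper's body presses on something with over 40 N, if the wrist force passes 120 N, or if a joint passes its speed limit or range.

### The arm

A 6-joint arm with a two-finger parallel gripper is mounted at the origin on the work surface; the furniture and walls round the work are solid. World frame = base frame: x ahead of the robot, y to its left, z up, the work surface at z = 0. Lengths are in m, angles in rad, forces in N, time in s.
With the tool pointing down it reaches from about 0.375 to 0.75 m from the base axis. Payload 9 kg.
Tool frame: the origin (TCP) lies between the finger pads; the fingertips stand 19 mm ahead of it and the grasp point (between the pads) is the TCP; y points along the fingers, x is the direction in which the jaws open and shut, and the axes are right-handed (so a half turn about y gives the same grasp; the last joint's range is limited). The gripper opens to 85 mm and grips with 20 to 120 N. Pads are 22 mm wide; open, the fingers measure 114 mm over their backs; the gripper's body (76 mm by 85 mm) begins 54 mm behind the grasp point. The pads swing forward as they close: fully open they stand 13 mm farther back than shut.
Start: joints at [-1.514, 0.104, 0.097, 1.564, 0, 1.353], TCP at [0.163, -0.578, 0.25] pointing down, gripper open.
Joint ranges: [-2.99, 2.99], [-0.84, 1.86], [-1.1, 1.16], [-1.84, 2.11], [-1.51, 1.56], [-3.14, 3.14]. Speed limits (rad/s): [2.22, 2.22, 2.57, 3.14, 3.14, 3.14].

### API

Orientations are given as a rotation vector (axis times angle).
In Python, from bench import robot, capture gives the robot as it stands. The module is installed in compiled form; this text tells all that it offers. Calls block until the motion is done:
- robot.move_to(position, orientation): joint-space move of the TCP to a pose.
- robot.movel(position, rotation=None, vel=0.15): straight line of the TCP; rotation=None keeps the orientation; vel is the mean speed in m/s.
- robot.set_joints(angles): joint-space move.
- robot.open_jaws() and robot.clamp(grasp_force=None): open the fingers fully, or close them until they stop; grasp_force is the grip in N (None keeps the last).
- robot.wait(seconds).
- robot.ik(position, orientation): joint angles nearest the present ones, or None.
- capture(name): name is "scene" or "top" or "wrist"; returns a dict with "frame" (480x640x3 uint8, blue, green, red), "range_z" (480x640 float32, m along the optical axis (not along the pixel's ray), 0 where there is no reading), "fx", "fy", "cx", "cy" (pixels), "R" (3x3) and "t" (3): a world point X has camera coordinates R X + t. Camera axes: x right, y down, z forward; pixel columns grow to the right and rows downward; lengths in m; the calibration is good to about 2 mm. The wrist camera is an equidistant fisheye: a pixel r from the principal point sees the ray r / f radians off the axis. A picture is of the moment at which its call begins.
A pose or a line that the arm cannot do raises robot.MotionError and nothing moves.
- robot.sign_off(): hands the job in, once; it reports no verdict.
Readings, each from a call of its own:
- robot.read_time_s(): time.
- robot.read_joint_pos(): joint angles.
- robot.read_joint_vel(): joint speeds.
- robot.read_joint_torque(): joint torques, N m.
- robot.read_tcp_pos(): TCP position.
- robot.read_tool_rot(): TCP orientation.
- robot.read_force(): force on the tool from outside, world axes, zero at the start.
- robot.read_ft_torque(): the same for the moment, N m.
- robot.read_grip_width(): opening from 0.0 (shut) to 1.0 (fully open).
Only numpy, scipy, OpenCV 4.12 (cv2) and the standard library are available. Lean on these libraries where they do the work, as an engineer would, in place of code of your own. Each camera call takes 0.05 s, during which the arm holds its last target. There are 200 camera calls.

## Working session

There is one attempt and no reset: what is moved stays moved. The work goes in short steps, each a Python script; the robot and the scene stay as the last script left them, time stands still between calls to the robot, and variables do not carry over. Pictures are saved under pics/ and viewed, about 8 in all and at most 12, crops included, and the job is handed in when it is done.

```bash
mkdir -p pics; python3 - <<'E'
from bench import robot,capture
import cv2,pickle
for n in("scene","top"):
    c=capture(n);cv2.imwrite(f"pics/{n}0.png",c["frame"]);pickle.dump(c,open(n+"0.pkl","wb"))
    print(n,c["fx"],c["cx"],c["cy"],(-c["R"].T@c["t"]).round(3),c["R"].round(2).tolist())
print(robot.read_time_s(),robot.read_tool_rot(),robot.read_grip_width())
E
```

```text
scene 528.4720926422561 312.4371849154036 235.08034429997028 [ 0.621 -0.704  0.942] [[0.99, 0.16, 0.01], [0.14, -0.79, -0.6], [-0.09, 0.59, -0.8]]
top 572.9997905385375 317.58305396114383 237.4834970621872 [ 0.273 -0.156  1.501] [[0.0, -1.0, -0.01], [-0.98, -0.0, -0.18], [0.18, 0.01, -0.98]]
0.1 [-1.32579145  1.00492302 -1.00360151] 1.0038086932165184
```

View pics/scene0.png

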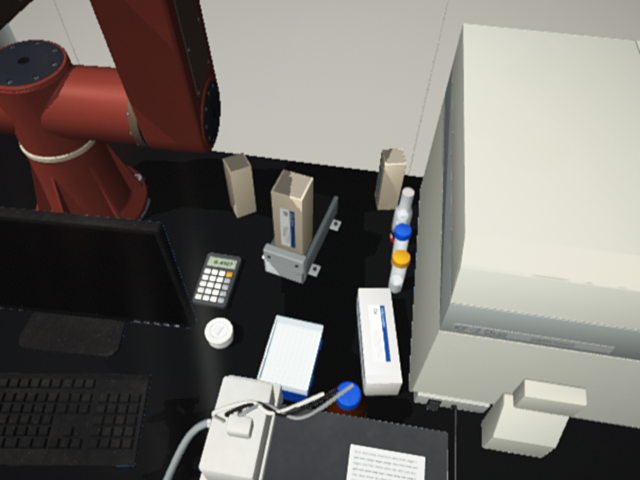

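View pics/top0.png

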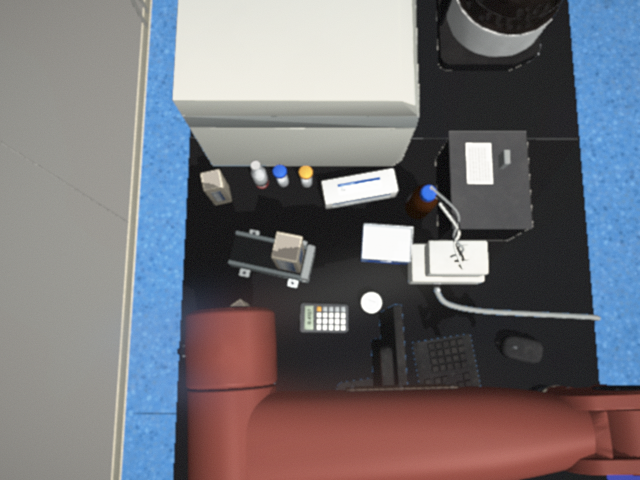

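The scene view shows three tan boxes on end: (240,185), (292,210) and (390,180). Only the one at (292,210) stands on the bed by the stop (about (285,262)), and it's also the tallest. I'll measure it and confirm in a crop.

```bash
cat >h.py <<'E'
import numpy as np,cv2,pickle
def cloud(c):
    v,u=np.mgrid[:480,:640];z=c["range_z"]
    P=np.stack([(u-c["cx"])/c["fx"]*z,(v-c["cy"])/c["fy"]*z,z],-1)
    return (P-c["t"])@c["R"],z>0
def ray(c,u,v,h):
    d=c["R"].T@np.array([(u-c["cx"])/c["fx"],(v-c["cy"])/c["fy"],1]);o=-c["R"].T@c["t"]
    return o+d*(h-o[2])/d[2]
E
python3 - <<'E'
from h import *
for n,roi in(("scene",(225,330,140,330)),("top",(220,325,220,300))):
    c=pickle.load(open(n+"0.pkl","rb"));P,ok=cloud(c)
    m=np.zeros((480,640),bool);m[roi[2]:roi[3],roi[0]:roi[1]]=1
    if n=="scene": m=np.zeros((480,640),bool);m[160:320,258:345]=1
    for nm,a,b in(("boxtop",.225,.25),("stoptop",.073,.086),("cheek",.050,.0605),("bedtop",.04,.048)):
        q=P[m&ok&(P[...,2]>a)&(P[...,2]<b)]
        if len(q)<5: print(n,nm,len(q));continue
        r=cv2.minAreaRect(q[:,:2].astype(np.float32)*1000)
        print(n,nm,len(q),q.mean(0).round(4),[np.round(x,1) for x in r],np.round(cv2.boxPoints(r)).tolist())
    f=c["frame"][roi[2]:roi[3],roi[0]:roi[1]]
    cv2.imwrite(f"pics/{n}crop.png",cv2.resize(f,None,fx=3.1 if n=="scene" else 5,fy=3.1 if n=="scene" else 5,interpolation=cv2.INTER_CUBIC))
a,b=cv2.imread("pics/scenecrop.png"),cv2.imread("pics/topcrop.png")
H=590;b=cv2.resize(b,(450,343));o=np.zeros((H,800,3),np.uint8);o[:min(H,a.shape[0]),:a.shape[1]]=a[:H];o[:343,350:800]=b
cv2.imwrite("pics/crop.png",o)
E
```

```text
scene boxtop 913 [ 0.489  -0.0809  0.2332] [array([488.6, -77.9]), array([61.2, 60.6]), np.float64(79.3)] [[453.0, -102.0], [513.0, -114.0], [524.0, -53.0], [465.0, -42.0]]
scene stoptop 531 [ 0.4826 -0.122   0.0783] [array([ 476.4, -160.5]), array([209. ,  87.8]), np.float64(88.4)] [[430.0, -264.0], [517.0, -266.0], [523.0, -57.0], [435.0, -55.0]]
scene cheek 465 [ 0.5185 -0.058   0.0536] [array([497.4, -28.3]), array([211.7,  88.3]), np.float64(77.9)] [[432.0, -123.0], [518.0, -141.0], [563.0, 66.0], [476.0, 84.0]]
scene bedtop 632 [ 0.5196 -0.0008  0.0438] [array([499.8, -28.9]), array([212.9,  86.6]), np.float64(76.7)] [[433.0, -123.0], [517.0, -142.0], [566.0, 65.0], [482.0, 85.0]]
top boxtop 700 [ 0.4854 -0.0764  0.2352] [array([486.1, -76.2]), array([58.5, 59.9]), np.float64(78.5)] [[451.0, -99.0], [510.0, -111.0], [521.0, -54.0], [463.0, -42.0]]
top stoptop 285 [ 0.4738 -0.1163  0.08  ] [array([ 484.2, -100.2]), array([77.9, 87.2]), np.float64(64.6)] [[428.0, -117.0], [507.0, -154.0], [540.0, -84.0], [461.0, -46.0]]
top cheek 504 [ 0.4897 -0.0037  0.0545] [array([494.6, -27.2]), array([211.1,  88.2]), np.float64(77.9)] [[429.0, -121.0], [515.0, -140.0], [560.0, 67.0], [474.0, 85.0]]
top bedtop 950 [0.5001 0.0117 0.0444] [array([495.1, -26.4]), array([210.4,  89.2]), np.float64(78.0)] [[430.0, -120.0], [517.0, -139.0], [561.0, 67.0], [473.0, 86.0]]
```

View pics/crop.png

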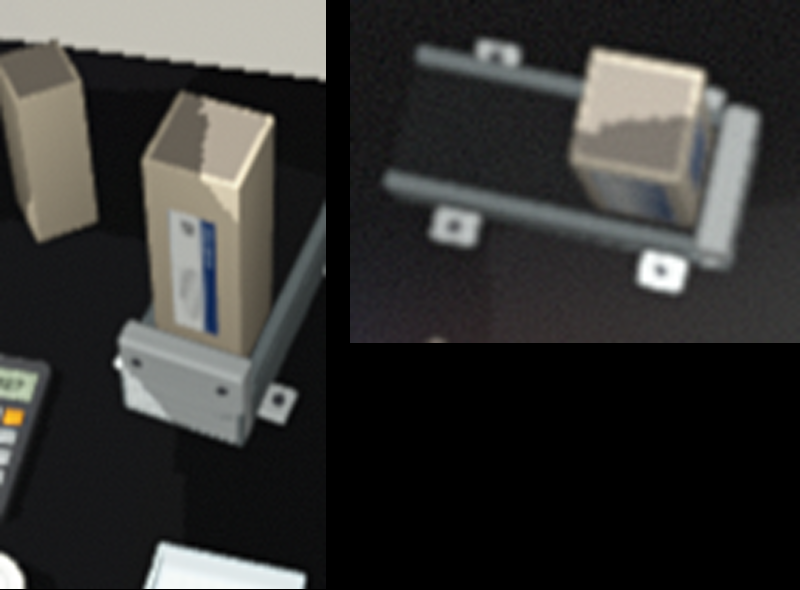

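The crop confirms it: the box at scene (292,210) stands on the bed next to the aluminium stop. Its top is at z≈0.235 and measures 60×59 mm. The bed axis points 78° from world x, the bed centre is at about (0.496,-0.0275), and the gap to the stop is about 6 mm. Next I'll check neighbouring obstacles and reach.

```bash
cat >>h.py <<'E'
from scipy.spatial.transform import Rotation as Ro
A=np.deg2rad(78);BX=np.array([np.cos(A),np.sin(A),0]);BY=np.array([-BX[1],BX[0],0]);Z=np.array([0,0,1.]);BC=np.array([.496,-.0275,0])
def W(bx,by,z): return BC+bx*BX+by*BY+z*Z
def rot(psi,beta,s=1):
    # tool rolled by psi about bed y from upright; beta=0: approach -bedy ; 90: approach down
    el=np.cos(psi)*Z+np.sin(psi)*BX; et=np.cos(psi)*BX-np.sin(psi)*Z  # et: box side facing +x
    a=-(np.cos(beta)*BY+np.sin(beta)*el); j=s*et
    return np.stack([j,a,np.cross(j,a)],1)
E
python3 - <<'E'
from h import *
from bench import robot
print(Ro.from_rotvec(robot.read_tool_rot()).as_matrix().round(2).tolist())
for n in("scene","top"):
    c=pickle.load(open(n+"0.pkl","rb"));P,ok=cloud(c)
    g=np.zeros((60,80));R=(P[...,0]>.25)&(P[...,0]<.8)&(P[...,1]>-.25)&(P[...,1]<.5)&(P[...,2]>.02)&(P[...,2]<.4)&ok
    k,L,st,ce=cv2.connectedComponentsWithStats(R.astype(np.uint8))
    for i in range(1,k):
        if st[i,4]>40:
            q=P[L==i];print(n,ce[i].round(),np.percentile(q,[1,99],axis=0).round(3).tolist())
d=np.deg2rad
for s in(1,-1):
  for b in(0,30,45,60,75,90):
    o=[]
    for th in(0,10,20,30,45,60,75,90):
        piv=np.array([-.021,.045]); t=d(th)
        r=.16; bx=piv[0]+r*np.sin(t)-.029*np.cos(t); z=piv[1]+r*np.cos(t)+.029*np.sin(t)
        row=''
        for ph in(-30,0,30):
            M=rot(d(th+ph),d(b),s)
            row+='x.'[robot.ik(W(bx,0,z),Ro.from_matrix(M).as_rotvec()) is None]
        o.append(row)
    print(s,b,o)
E
```

```text
[[0.27, -0.0, 0.96], [-0.96, 0.0, 0.27], [-0.0, -1.0, 0.0]]
scene [189. 114.] [[0.251, -0.07, 0.246], [0.328, 0.073, 0.399]]
scene [436. 200.] [[0.742, -0.247, 0.037], [0.743, 0.131, 0.397]]
scene [390. 176.] [[0.643, 0.086, 0.022], [0.695, 0.137, 0.149]]
scene [239. 182.] [[0.317, 0.009, 0.022], [0.377, 0.064, 0.15]]
scene [297. 224.] [[0.439, -0.137, 0.023], [0.555, 0.066, 0.236]]
scene [401. 238.] [[0.686, -0.13, 0.023], [0.72, 0.013, 0.164]]
scene [375. 310.] [[0.634, -0.249, 0.026], [0.706, -0.161, 0.063]]
top [279. 139.] [[0.686, -0.246, 0.035], [0.743, 0.134, 0.398]]
top [215. 186.] [[0.639, 0.089, 0.024], [0.692, 0.139, 0.154]]
top [341. 191.] [[0.631, -0.25, 0.023], [0.703, -0.159, 0.067]]
top [273. 255.] [[0.436, -0.131, 0.03], [0.55, 0.076, 0.24]]
top [240. 303.] [[0.361, 0.028, 0.037], [0.375, 0.056, 0.153]]
1 0 ['...', '...', '...', '...', '...', '...', '...', '...']
1 30 ['...', '...', '...', '...', '...', '...', '..x', '.x.']
1 45 ['...', '...', '...', '...', '.xx', 'xxx', 'xx.', 'xx.']
1 60 ['x..', '..x', '..x', '.xx', 'xxx', 'xx.', 'xx.', 'x..']
1 75 ['xxx', 'xxx', 'xxx', 'xxx', 'xxx', 'xx.', 'xx.', 'x..']
1 90 ['xxx', 'xxx', 'xxx', 'xxx', 'xx.', 'xx.', 'x..', 'x..']
-1 0 ['...', '...', '...', '...', '...', '...', '...', '...']
-1 30 ['...', '...', '...', '...', '...', '...', '..x', '.x.']
-1 45 ['...', '...', '...', '...', '.xx', 'xxx', 'xx.', 'xx.']
-1 60 ['x..', '..x', '..x', '.xx', 'xxx', 'xx.', 'xx.', 'x..']
-1 75 ['xxx', 'xxx', 'xxx', 'xxx', 'xxx', 'xx.', 'xx.', 'x..']
-1 90 ['xxx', 'xxx', 'xxx', 'xxx', 'xx.', 'xx.', 'x..', 'x..']
```

Both small tan boxes (about (0.35,0.04) and (0.67,0.11)) are decoys, and they block a side approach. So I'll work from above with the open, unclamped fingers straddling the head. Tilting the tool about 27° relative to the box takes up the 27 mm play. First I'll hover over the box and measure where the open fingertips really are.

```bash
python3 - <<'E'
from h import *
from bench import robot,capture
c=pickle.load(open("top0.pkl","rb"));P,ok=cloud(c)
R=ok&(P[...,0]>.3)&(P[...,0]<.75)&(P[...,1]>-.6)&(P[...,1]<-.12)
print("max z en route",np.percentile(P[R][:,2],[95,99.5]).round(3))
M=Ro.from_matrix(rot(0,np.pi/2,-1)).as_rotvec()
p=robot.read_tcp_pos()
try: robot.movel([p[0],p[1],.40],vel=.3)
except robot.MotionError as e: print(e)
print(robot.ik(W(-.05,0,.40),M))
robot.move_to(W(-.05,0,.40),M)
robot.movel(W(-.05,0,.315),vel=.2)
print(robot.read_time_s(),robot.read_tcp_pos(),robot.read_force(),robot.read_joint_pos())
for n in("scene","top"):
    c=capture(n);pickle.dump(c,open(n+"1.pkl","wb"))
    P,ok=cloud(c);Q=(P-BC)@np.stack([BX,BY,Z],1)
    m=ok&(abs(Q[...,0]+.05)<.075)&(abs(Q[...,1])<.05)&(Q[...,2]>.25)&(Q[...,2]<.42)
    for a,b in((-.125,-.07),(-.03,.03)):
        q=Q[m&(Q[...,0]>a)&(Q[...,0]<b)]
        if len(q): print(n,len(q),np.percentile(q,[1,5,95,99],axis=0).round(4).tolist())
    q=Q[ok&(abs(Q[...,0]+.05)<.05)&(abs(Q[...,1])<.05)&(Q[...,2]>.228)&(Q[...,2]<.242)]
    print("boxtop",len(q),q.mean(0).round(4) if len(q) else 0)
s=pickle.load(open("scene1.pkl","rb"))["frame"][40:300,180:430];cv2.imwrite("pics/hover.png",cv2.resize(s,None,fx=2.3,fy=2.3))
E
```

```text
max z en route [0.38 0.45]
[-0.42285948 -0.12974687  0.14361638  1.84415957  0.          2.92817268]
3.4583 [ 0.48557907 -0.07675037  0.3158403 ] [-0.25552029  0.62472428  0.23480898] [-4.23535494e-01 -1.99660299e-01 -7.76972534e-02  1.69231177e+00
 -9.05464907e-06  2.92803733e+00]
scene 1247 [[-0.1246, -0.0187, 0.3158], [-0.1234, -0.0169, 0.3251], [-0.0748, 0.0084, 0.4138], [-0.0711, 0.0109, 0.4184]]
scene 282 [[-0.0277, -0.0182, 0.3088], [-0.023, -0.0177, 0.3117], [0.0144, 0.005, 0.3764], [0.0198, 0.0083, 0.3828]]
boxtop 851 [-0.0535 -0.0047  0.2335]
top 343 [[-0.1243, -0.0143, 0.3319], [-0.1225, -0.0099, 0.3572], [-0.0846, 0.0159, 0.4166], [-0.0803, 0.0176, 0.4185]]
boxtop 242 [-0.0599  0.0154  0.2352]
```

View pics/hover.png

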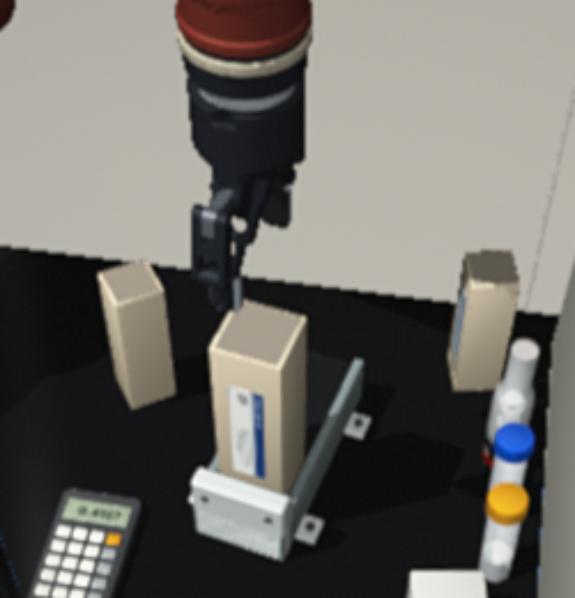

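The hover shot shows the fingers just behind and above the box top. The depth puts the open fingertips at about z 0.309 with the TCP at 0.316, so they're only about 6 mm ahead of the TCP, as expected from the 13 mm swing-back. Now I'll plan the whole path and check IK continuity before touching anything.

```bash
cat >>h.py <<'E'
D,TO,JW=.026,.006,.0425
PIV=np.array([-.021,.045]);LAT=-.001
def play(ph): return 2*JW-(D*np.tan(ph)+.058/np.cos(ph))
def pose(th,ph,g=None,out=0.):
    """tool pose for box tilt th (rad), box-to-tool tilt ph, gap g between far finger and head edge, out: pulled back"""
    psi=th-ph; g=play(ph)/2 if g is None else g
    C=W(PIV[0]+.19*np.sin(th),LAT,PIV[1]+.19*np.cos(th))
    M=rot(psi,np.pi/2,-1); et=-M[:,0];a=M[:,1]
    return C-(JW-g)*et-(TO-D+out)*a, Ro.from_matrix(M).as_rotvec()
def phi(th): # deg: 29 until 32 deg tilt, then easing to PE
    return np.interp(th,[0,32,75,90],[29,29,PE,PE])
PE=20
E
python3 - <<'E'
import h
from h import *
from bench import robot
r=np.deg2rad
print("play",play(r(29)),play(r(20)))
for pe in(10,15,20,25,29):
    h.PE=pe;L=[]
    for f in(0,15,29): L.append(robot.ik(*pose(0,r(f))))
    for t in range(5,91,5): L.append(robot.ik(*pose(r(t),r(h.phi(t)),.002)))
    for o in(.03,.06,.09): L.append(robot.ik(*pose(r(90),r(pe),.006,o)))
    bad=[i for i,q in enumerate(L) if q is None]
    print(pe,"none at",bad)
    if not bad:
        L=np.array(L);print(abs(np.diff(L,axis=0)).max(0).round(2),L.min(0).round(2),L.max(0).round(2))
E
```

```text
play 0.004273428725575443 0.01381446310547585
10 none at [19, 20, 21, 22, 23]
15 none at [20, 21, 22, 23]
20 none at [21, 22, 23]
25 none at [23]
29 none at []
[0.14 0.12 0.12 0.08 0.24 6.21] [-0.69 -0.23 -0.31  1.45 -0.84 -3.1 ] [0.44 1.   0.67 2.07 0.45 3.11]
```

```bash
sed -i 's/M=rot(psi,np.pi\/2,-1); et=-M/M=rot(psi,np.pi\/2,1); et=M/; s/^PE=20/PE=26/' h.py
python3 - <<'E'
from h import *
from bench import robot,capture
r=np.deg2rad
L=[robot.ik(*pose(0,r(f))) for f in(0,15,29)]+[robot.ik(*pose(r(t),r(phi(t)),.002)) for t in range(5,91,5)]+[robot.ik(*pose(r(90),r(PE),.005,o)) for o in(0,.03,.05)]
print([i for i,q in enumerate(L) if q is None]);L=np.array(L,float);print(abs(np.diff(L,axis=0)).max(0).round(2),L.min(0).round(2),L.max(0).round(2))
if np.isnan(L).any() or abs(np.diff(L,axis=0)).max()>1: raise SystemExit
p,o=pose(0,0.)
robot.move_to([*p[:2],.32],o)
f0=robot.read_force();print(robot.read_time_s(),f0)
robot.movel(p,vel=.12)
for f in(10,20,29):
    robot.movel(*pose(0,r(f)),vel=.06);print(f,(robot.read_force()).round(2))
for t in(4,8): robot.movel(*pose(r(t),r(29.)),vel=.04);print(t,(robot.read_force()).round(2))
print(robot.read_time_s(),robot.read_tcp_pos(),pose(r(8),r(29.))[0])
c=capture("scene");pickle.dump(c,open("scene2.pkl","wb"))
s=c["frame"][40:300,180:430];cv2.imwrite("pics/t8.png",cv2.resize(s,None,fx=2.3,fy=2.3))
E
```

```text
[]
[0.14 0.13 0.1  0.09 0.24 0.16] [-0.69 -0.23 -0.31  1.45 -0.86 -0.53] [0.41 0.98 0.57 2.03 0.45 1.02]
6.2083 [-0.3177258   0.44868799 -0.29452971]
10 [-0.44  0.33  0.22]
20 [0.33 0.06 0.18]
29 [ 0.49 -0.59  0.03]
4 [-1.18 -1.16  0.93]
8 [0.03 0.55 0.29]
9.025 [ 0.49173514 -0.05218407  0.20002856] [ 0.49176536 -0.05223215  0.20001442]
```

View pics/t8.png

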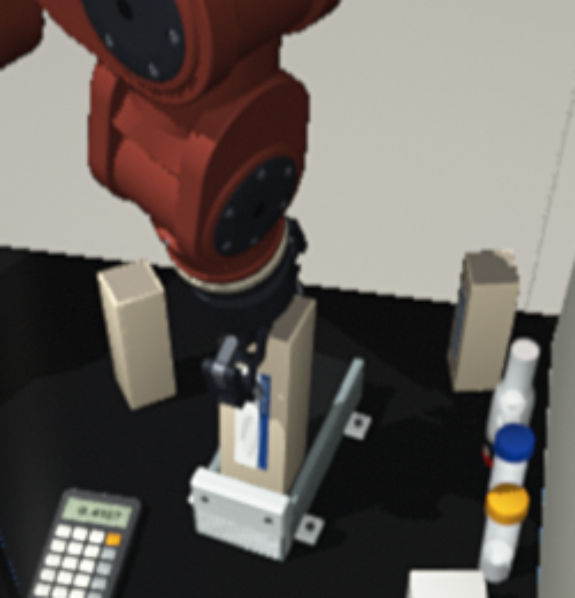

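The picture shows the box tilted about 8°, away from the stop, with the foot still in place and forces under 2 N. I'll continue in stages.

```bash
cat >>h.py <<'E'
def tilt(c,th):
    """fit the box's stop-side/top face near its expected place: tilt (deg), foot-edge offset"""
    P,ok=cloud(c);Q=(P-BC)@np.stack([BX,BY,Z],1)
    x=Q[...,0]-PIV[0];z=Q[...,2]-PIV[1]
    l=x*np.sin(th)+z*np.cos(th);t=x*np.cos(th)-z*np.sin(th)
    m=ok&(abs(t+.058)<.015)&(l>.03)&(l<.12)&(abs(Q[...,1])<.024)
    q=np.stack([l[m],t[m]],1)
    if len(q)<20: return len(q)
    k,b=np.polyfit(q[:,0],q[:,1],1)
    for _ in range(3):
        e=abs(q[:,1]-k*q[:,0]-b);g=e<.003
        if g.sum()>10:k,b=np.polyfit(q[g,0],q[g,1],1)
    return len(q),round(np.degrees(th+np.arctan(k)),1),round(b,4)
E
python3 - <<'E'
from h import *
from bench import robot,capture
r=np.deg2rad
print("8",tilt(pickle.load(open("scene2.pkl","rb")),r(8)))
for t in range(11,42,3):
    robot.movel(*pose(r(t),r(phi(t)),.002),vel=.04);f=robot.read_force()
    c=capture("scene");print(t,f.round(2),tilt(c,r(t)))
    if np.linalg.norm(f)>8: break
print(robot.read_time_s());pickle.dump(c,open("scene3.pkl","wb"))
s=c["frame"][40:300,180:430];cv2.imwrite("pics/t41.png",cv2.resize(s,None,fx=2.3,fy=2.3))
E
```

```text
8 (640, np.float64(6.2), np.float64(-0.0578))
11 [-0.57  0.27  0.49] (715, np.float64(9.3), np.float64(-0.058))
14 [-0.43 -0.31  0.34] (786, np.float64(12.3), np.float64(-0.0577))
17 [-1.02  0.44  0.44] (839, np.float64(16.7), np.float64(-0.0576))
20 [ 0.14 -0.37 -0.25] (887, np.float64(20.0), np.float64(-0.0571))
23 [ 0.08 -0.56 -0.86] (918, np.float64(23.1), np.float64(-0.057))
26 [ 0.05 -0.45 -0.39] (953, np.float64(25.9), np.float64(-0.0568))
29 [ 0.81 -0.42  0.5 ] (985, np.float64(29.0), np.float64(-0.0567))
32 [-1.43  1.08 -0.39] (1003, np.float64(32.0), np.float64(-0.0568))
35 [0.97 0.14 0.17] (1027, np.float64(34.9), np.float64(-0.0565))
38 [-0.3   0.06  0.31] (1037, np.float64(37.9), np.float64(-0.0566))
41 [ 0.38  0.19 -0.51] (1042, np.float64(40.7), np.float64(-0.0563))
13.475
```

View pics/t41.png

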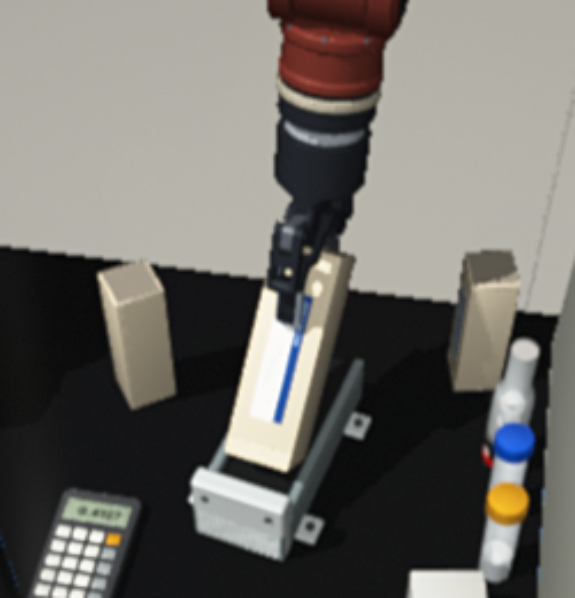

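The box is at 40.7°, resting on the far finger; the foot edge has stayed put and the crossing at the balance point was smooth. Next I'll lower it the rest of the way.

```bash
python3 - <<'E'
from h import *
from bench import robot,capture
r=np.deg2rad
def st(t,g):
    f=robot.read_force();c=capture("scene");k=tilt(c,r(t));print(t,g,f.round(2),k)
    return c,np.linalg.norm(f)>8 or len(np.atleast_1d(k))<3 or abs(k[1]-t)>5
for t in range(44,90,3):
    robot.movel(*pose(r(t),r(phi(t)),.002),vel=.04);c,b=st(t,2)
    if b: break
else:
    for t,g in((90,.002),(90,.0035),(90,.005)):
        robot.movel(*pose(r(t),r(phi(t)),g),vel=.02);c,b=st(t,g)
print(robot.read_time_s(),robot.read_tcp_pos());pickle.dump(c,open("scene4.pkl","wb"))
s=c["frame"][40:300,180:430];cv2.imwrite("pics/t90.png",cv2.resize(s,None,fx=2.3,fy=2.3))
E
```

```text
44 2 [0.49 1.01 0.87] (1054, np.float64(44.0), np.float64(-0.0567))
47 2 [ 0.25  0.01 -0.26] (1046, np.float64(47.0), np.float64(-0.0565))
50 2 [ 0.36  0.36 -0.19] (1041, np.float64(50.4), np.float64(-0.0572))
53 2 [-0.08  0.59  0.09] (1040, np.float64(53.7), np.float64(-0.0576))
56 2 [0.27 0.36 0.86] (1027, np.float64(57.0), np.float64(-0.058))
59 2 [-0.09 -0.2  -0.53] (1007, np.float64(60.0), np.float64(-0.0581))
62 2 [ 0.24  0.29 -0.17] (988, np.float64(63.5), np.float64(-0.0588))
65 2 [-0.51  0.31  0.19] (974, np.float64(66.8), np.float64(-0.0589))
68 2 [ 0.28  0.31 -1.14] (948, np.float64(70.1), np.float64(-0.0592))
71 2 [-0.43  1.07 -0.79] (920, np.float64(73.0), np.float64(-0.0586))
74 2 [ 0.7   0.05 -0.22] (885, np.float64(76.2), np.float64(-0.0586))
77 2 [ 0.11  0.8  -0.85] (873, np.float64(79.3), np.float64(-0.0583))
80 2 [ 0.6  -0.3  -1.16] (824, np.float64(82.5), np.float64(-0.0581))
83 2 [-0.25  0.79 -0.66] (799, np.float64(85.0), np.float64(-0.0571))
86 2 [ 0.53 -0.04 -1.31] (758, np.float64(88.6), np.float64(-0.0573))
89 2 [ 0.54  0.09 -0.11] (732, np.float64(90.0), np.float64(-0.0568))
90 0.002 [-0.91 -0.05  0.25] (729, np.float64(89.7), np.float64(-0.0566))
90 0.0035 [-0.85  0.11 -0.21] (724, np.float64(89.9), np.float64(-0.0567))
90 0.005 [-0.19  1.32 -0.08] (723, np.float64(90.0), np.float64(-0.0567))
20.85 [0.52493519 0.10395637 0.06986222]
```

View pics/t90.png

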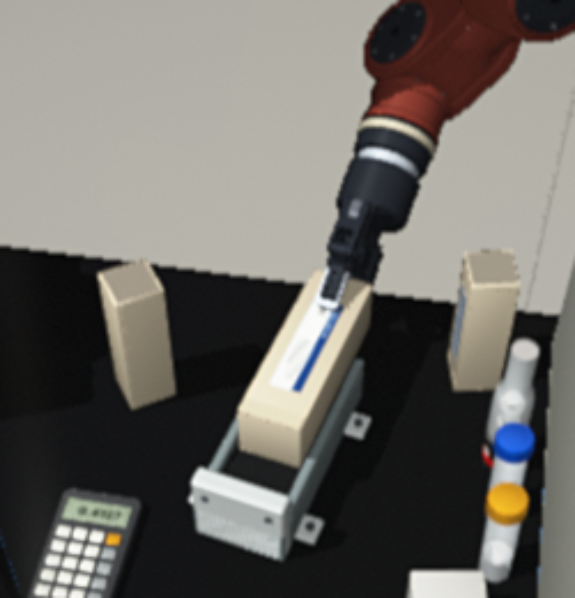

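The box lies flat (90.0°) with its weight on the bed. Next I'll retract along the fingers, shut them, and push the head end gently to the stop.

```bash
cat >>h.py <<'E'
def ends(c):
    P,ok=cloud(c);Q=(P-BC)@np.stack([BX,BY,Z],1)
    q=Q[ok&(abs(Q[...,2]-.103)<.006)&(abs(Q[...,1])<.028)&(Q[...,0]>-.1)&(Q[...,0]<.2)]
    return np.percentile(q,[.5,99.5],axis=0).round(4).tolist()
E
python3 - <<'E'
from h import *
from bench import robot,capture
r=np.deg2rad
robot.movel(*pose(r(90),r(PE),.005,.05),vel=.08)
p=robot.read_tcp_pos();robot.movel([*(p+.03*BX)[:2],p[2]+.13],vel=.15)
print(robot.read_time_s(),"ends",ends(capture("scene")),ends(capture("top")))
robot.clamp(20);print(robot.read_grip_width())
# tool down, jaws across the bed
best=None
for s in(1,-1):
    M=np.stack([s*BY,-Z,np.cross(s*BY,-Z)],1);o=Ro.from_matrix(M).as_rotvec();q=robot.ik(W(.215,LAT,.2),o)
    if q is not None:
        d=abs(q-robot.read_joint_pos()).max()
        if best is None or d<best[0]: best=(d,o)
o=best[1];robot.move_to(W(.215,LAT,.22),o)
robot.movel(W(.215,LAT,.083),vel=.15)
f0=np.mean([(robot.wait(.03),robot.read_force())[1] for _ in range(5)],0);print("f0",f0.round(2))
robot.movel(W(.187,LAT,.083),vel=.06);robot.movel(W(.128,LAT,.083),vel=.03)
for x in np.arange(.126,.111,-.0015):
    robot.movel(W(x,LAT,.083),vel=.015)
    f=np.mean([(robot.wait(.03),robot.read_force())[1] for _ in range(4)],0)-f0
    print(round(x,4),(f@BX).round(2),f[2].round(2))
    if f@BX>2.5: break
c=capture("scene");print(robot.read_time_s(),"ends",ends(c))
s=c["frame"][40:300,180:430];cv2.imwrite("pics/push.png",cv2.resize(s,None,fx=2.3,fy=2.3))
E
```

```text
Traceback (most recent call last):
bench.MotionError: the arm cannot follow that straight line within its joint ranges
```

```bash
python3 - <<'E'
from h import *
from bench import robot,capture
p=robot.read_tcp_pos();print((p-BC)@BX,p[2],robot.read_time_s(),"ends",ends(capture("scene")))
for dx,dz in((.01,.1),(0,.1),(0,.06),(-.01,.06),(0,.03)):
    try: robot.movel(p+dx*BX+dz*Z,vel=.12);print("ok",dx,dz);break
    except robot.MotionError as e: print(dx,dz,e)
E
```

```text
0.17929356556206472 0.09156383040041448 21.625 ends [[-0.033, -0.0277, 0.0977], [0.1567, 0.0274, 0.1056]]
0.01 0.1 the arm cannot follow that straight line within its joint ranges
0 0.1 the arm cannot follow that straight line within its joint ranges
0 0.06 the arm cannot follow that straight line within its joint ranges
ok -0.01 0.06
```

```bash
cat >push.py <<'E'
from h import *
from bench import robot,capture
V=Ro.from_matrix(rot(0.3,np.pi/2,1)).as_rotvec()
try: robot.movel(W(.19,LAT,.24),V,vel=.15)
except robot.MotionError: robot.move_to(W(.19,LAT,.25),V)
robot.clamp(20);print(robot.read_time_s(),robot.read_grip_width(),"ends",ends(capture("scene")))
best=None
for s in(1,-1):
    M=np.stack([s*BY,-Z,np.cross(s*BY,-Z)],1);o=Ro.from_matrix(M).as_rotvec()
    q=robot.ik(W(.215,LAT,.22),o);q2=robot.ik(W(.215,LAT,.083),o)
    if q is not None and q2 is not None:
        d=abs(q-robot.read_joint_pos()).max()
        if best is None or d<best[0]: best=(d,o)
o=best[1];robot.move_to(W(.215,LAT,.22),o)
robot.movel(W(.215,LAT,.083),vel=.15)
fr=lambda n:np.mean([(robot.wait(.03),robot.read_force())[1] for _ in range(n)],0)
f0=fr(6);print("f0",f0.round(2))
robot.movel(W(.18,LAT,.083),vel=.06);robot.movel(W(.128,LAT,.083),vel=.03)
for x in np.arange(.126,.1115,-.0015):
    robot.movel(W(x,LAT,.083),vel=.015)
    f=fr(4)-f0;print(round(x,4),(f@BX).round(2),f[2].round(2))
    if f@BX>2.5: break
c=capture("scene");print(robot.read_time_s(),"ends",ends(c),"top",ends(capture("top")))
s=c["frame"][40:300,180:430];cv2.imwrite("pics/push.png",cv2.resize(s,None,fx=2.3,fy=2.3))
E
python3 push.py
```

```text
24.3 -0.0037542020913443144 ends [[-0.0329, -0.0277, 0.0977], [0.157, 0.0272, 0.1056]]
f0 [ 0.1   0.34 -0.05]
0.126 -0.44 -0.02
0.1245 -0.35 0.65
0.123 -0.48 -0.48
0.1215 0.01 0.32
0.12 -0.22 -0.1
0.1185 0.43 2.28
0.117 8.76 0.87
32.3083 ends [[-0.0852, -0.0278, 0.0974], [0.1105, 0.0266, 0.1074]] top [[-0.0834, -0.0276, 0.0973], [0.1024, 0.0276, 0.1087]]
```

View pics/push.png

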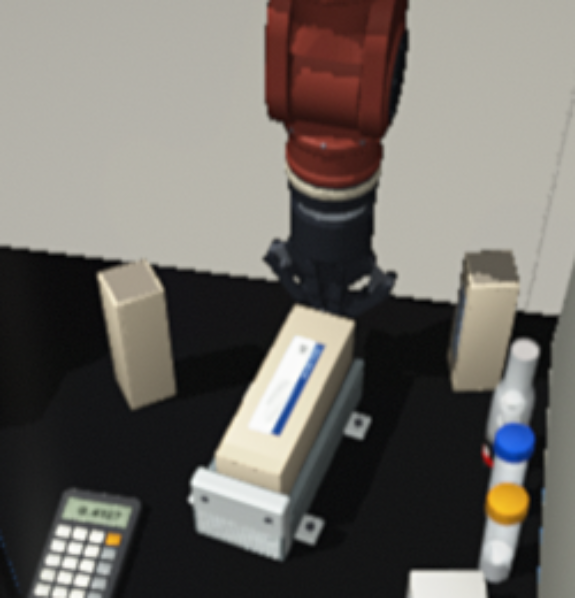

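The foot end is against the stop: contact came at TCP 0.117, with 0.116 expected, and the force jumped to 8.8 N. I'll back off, check once more and hand in.

```bash
python3 - <<'E'
from h import *
from bench import robot,capture
robot.movel(W(.16,LAT,.083),vel=.06);robot.movel(W(.16,LAT,.20),vel=.15);robot.wait(.3)
c=capture("scene");t=capture("top");print("ends",ends(c),ends(t),tilt(c,np.pi/2))
o=cv2.resize(c["frame"],None,fx=.62,fy=.62);a=cv2.resize(t["frame"],None,fx=.62,fy=.62);cv2.imwrite("pics/end.png",np.hstack([o,a]))
for n,x in(("scene",c),("top",t)):
    d=cv2.absdiff(x["frame"],pickle.load(open(n+"0.pkl","rb"))["frame"]).max(2)
    print(n,{k:int(d[s].mean()) for k,s in(dict(tan1=np.s_[155:215,225:255],tan2=np.s_[150:210,378:405],tubes=np.s_[190:290,392:412],obox=np.s_[290:395,360:400],tin=np.s_[318:348,205:233]) if n=="scene" else dict(tubes=np.s_[160:190,250:312],obox=np.s_[170:207,322:398],tin=np.s_[292:314,360:382],reag=np.s_[185:215,412:438])).items()})
print(robot.read_time_s());robot.sign_off()
E
```

```text
ends [[-0.0853, -0.0277, 0.0976], [0.1043, 0.0265, 0.1056]] [[-0.0834, -0.0277, 0.0972], [0.1049, 0.0277, 0.1088]] (729, np.float64(90.2), np.float64(-0.057))
scene {'tan1': 25, 'tan2': 18, 'tubes': 14, 'obox': 9, 'tin': 8}
top {'tubes': 4, 'obox': 2, 'tin': 1, 'reag': 6}
34.5583
the job is handed in; nothing more can be done
```

View pics/end.png

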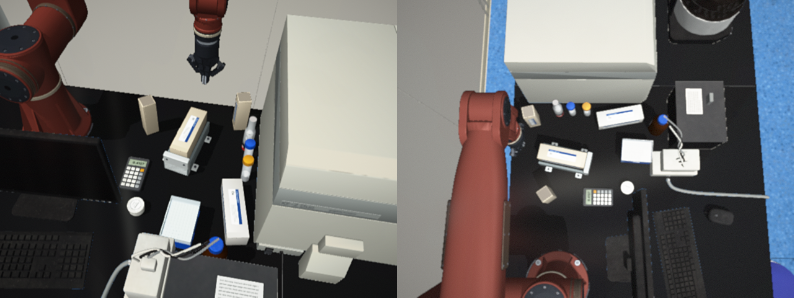

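The box is lying on its side along the bed with its foot end against the stop. I handed the job in at 34.6 s; no verdict comes back.

**Method:** I tipped the box with the open, unclamped fingers straddling its head. The measured tilt followed the fingers smoothly through the balance point and down to 90°. After shutting the empty fingers, I pushed the head end until it met the stop.

**Last checks:**
- **Position:** the ends lie at bed x = -0.085/-0.083 m (scene/top camera) and +0.104/+0.105 m, against -0.085 and +0.105 wanted. The tilt is 90.2°.
- **Clearance:** the robot is clear of everything, and the other objects stand where they were. The scene-camera difference is higher at the two small tan boxes, which I put down to shadows and lighting. The top-camera check did not cover those two boxes, but by eye they have not moved.

**What was not as planned:**
- The foot end had slid about 1 cm toward the stop by the time the box was down.
- One retreat line was refused and replaced with a shorter one, with no contact.
- The push read 8.8 N at the stop. I had meant to end it at about 2.5 N.

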